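# Hang the rinsed instrument basket on the sprung lift to drain

## Robot

A 6-joint arm with a two-finger parallel gripper is mounted at the origin on a cart in front of the work surface, level with it; the furniture and walls round the work are solid. World frame = base frame: x ahead of the robot, y to its left, z up, the work surface at z = 0. Lengths are in mm, angles in rad, forces in N, time in s.
With the tool pointing down it reaches from about 375 to 975 mm from the base axis. Payload 3.8 kg.
Tool frame: the origin (TCP) lies between the finger pads; the fingertips stand 19 mm ahead of it and the grasp point (between the pads) is the TCP; z points along the fingers, y is the line along which they close (so a half turn about z gives the same grasp; the last joint's range is limited). The gripper opens to 85 mm and grips with 20 to 120 N. Pads are 22 mm wide; open, the fingers measure 114 mm over their backs; the gripper's body (76 mm by 85 mm) begins 54 mm behind the grasp point. The pads swing forward as they close: fully open they stand 13 mm farther back than shut.
Start: joints at [1.194, 0.264, 1.604, -0, 1.274, -0.037], TCP at [224.974, 636.4, 250.28] pointing down, gripper open.
Joint ranges: [-2.63, 2.63], [-0.94, 2.18], [0.31, 2.57], [-1.31, 4.45], [0, 2.66], [-2.55, 2.55]. Speed limits (rad/s): [2.57, 2.57, 3.14, 3.14, 3.14, 3.14].

## Interface

Orientations are given as a unit quaternion [x, y, z, w].
In Python, from plant import env gives the robot as it stands.
- The arm moves only by the tool send_rows, never from a script. Its argument "plan" is a list of rows, each a list of 7 numbers: the shift along the tool's x, y, z in mm, then the turn, a rotation vector about the tool's x, y, z in rad, then the opening, from -1 (shut) to 1 (fully open), so that 0 is half open. A call has exactly 10 rows; each row is the pose to reach, as a shift and turn from the pose commanded when the call began, along the tool's axes at that moment; what a row does not reach only later rows make up. A row lasts 1/10 s, in which the tool goes at most 50 mm and 8.59 degrees, less where a joint would pass 70% of its speed; a pose out of reach is approached as far as the arm can. A call with a gripper value outside its range is refused whole. The fingers move at their own pace and stop on an object; "force" is the grip in N (left out, the last holds). Time passes only in rows, so rows that repeat a pose let the fingers close, or fill a call up. It gives the time, the measured TCP pose, the force, the opening and the grip force at its end, in the units of the state.
- env.get_obs(): the state, without advancing time (a new reading comes with each control period).
- env.camera(name): name is "scene" or "side" or "wrist"; returns a dict with "image" (384x512x3 uint8, blue, green, red), "mtx" (3x3 intrinsics, pixels), "eye" and "attitude" of the camera in the world; the wrist camera has in their place "tool_from_camera" (4x4, takes a point from camera to tool coordinates, whose origin is the TCP and whose axes are the flange's). Camera axes: x right, y up, looking along -z (the intrinsics and any distortion apply to the point x, -y, -z); pixel columns grow to the right and rows downward; lengths in mm; the calibration is good to about 2 mm. A picture is of the moment at which its call begins: read the wrist's pose just before it. There is no depth.
- env.job_done(): hands the job in; it is judged then, once.
The state is a dict: "t": time; "joint_pos": joint angles; "joint_vel": joint speeds; "effort": joint torques, N m; "tcp_pos": TCP position; "eef_rot": TCP orientation; "wrist_force": force on the tool from outside, world axes, zero at the start; "moment": the same for the moment, N m; "width": finger opening in mm; "grasp_force": force on a finger pad.
Only numpy, scipy, OpenCV 4.12 (cv2) and the standard library are available. Lean on these libraries where they do the work, as an engineer would, in place of code of your own. Each camera call takes 0.05 s, during which the arm holds its last target. There are 200 camera calls.

## Task

Hang the rinsed instrument basket up to drain on its sprung lift: take the lift's knob, pull the hook down against its spring, bring the hook's beak through the lifting eye on top of the basket, and ease the hook all the way back up so that the basket hangs freely over its pan with the forceps still in it. Feel for the eye gently and keep the basket level all the while, do not let the lift fly up, touch the clean basket with nothing but the hook, and leave the other things standing where they are.

Things in the scene. Friction and masses are not known exactly. Their poses are not given: they have to be found in the camera images.
- basket_lift: the fixed lift on the worktop: a shallow steel drip pan 150 x 190 x 14 mm (along its x, y) with four corner angles 28 mm high that stand 2 mm clear round the basket, and behind it, at x = +180 mm in its frame, an upright steel column 25 mm thick and 318 mm tall. Origin: under the centre of the pan, at worktop level; x from the pan to the column, z up
- lift (a joint): how far the grey sleeve on the column, and with it boom, knob and hook, is pulled down (m): 0 = fully up at its stop, 0.10 = lowest. A hidden spring always draws it up: 11 N at the top, growing by 0.4 N per cm; it does not stay down by itself. It lifts hook and basket together back to 0
- boom (a joint): swivel of the boom round the column (rad), grows anticlockwise seen from above, range -0.25 to 0.75. At 0 the boom lies over the centre line of the pan (along -x of the lift's frame) and the hook is exactly over the pan's centre; positive values carry the hook towards -y of the lift. Turns easily and stays where it is left
- knob_grip (a point): grip point of the black knob on the free end of the boom: upright cylinder, 24 mm thick and 43 mm tall, 180 mm from the column axis. The point is on its axis, 24 mm above its foot and 19 mm below its top. The knob revolves freely on its pin, so a gripper need not turn with the boom. 73 mm below this point is the hook's bottom bar
- hook: steel hook under the boom's free end, cut from 6 mm plate, J-shaped seen from the column. Origin: centre of its straight bottom bar (33 mm long, 7 mm high), below the knob; z up, y along the bar to the beak, square to the boom. The shank is from y = -16.5 to -8.5 mm. With the boom at 0 the beak points to the lift's +y: it enters the eye by swinging from positive boom values to 0
- beak (a point): the top corner of the hook's beak, a square-ended upright lip at the end of the bottom bar, at y = +16.5, z = +8.5 mm in the hook's frame. The lip is 6 mm wide and 12 mm high (from 3.5 mm below the bar's centre line, the hook's underside, to 8.5 mm above it) and begins at y = +12 mm; this must pass through the eye
- basket: steel wire instrument basket, 108 x 160 x 36 mm (x, y, z), 0.45 to 0.7 kg, standing loose on ribs in the pan, 10 mm above the worktop; origin under the centre of its floor, z up. A 5 mm wire arch spans it along x at y = 0, its top 57.5 mm above the origin; a lifting eye is screwed into the middle of the arch. Pushed sideways at the eye with more than about 3 N the basket tips
- arch_top (a point): middle of the arch, 55 mm above the basket's origin. Straight above it stands the eye: an upright steel ring of 6 mm bar, 30 mm outside, 17.5 mm inside, in the basket's x-z plane, its hole facing along y. Its stem is screwed in to a different height each time, which is not measured and must be felt or seen: ring centre 22 to 62 mm above this point, ring top 15 mm higher. It does not shift in use
- forceps: steel dressing forceps 137 x 19 x 11 mm lying loose in the basket; origin under its middle
- saline_bottle: small white bottle with a cap, 34 mm thick, 79 mm tall, a bystander; origin under its centre
- lancet_box: white carton 52 x 72 x 60 mm, a bystander; origin under its centre
- pill_jar: white jar 34 mm thick, 46 mm tall, a bystander; origin under its centre
- capillary_box: flat carton 55 x 95 x 28 mm, a bystander; origin under its centre

How it is judged:
By the outcome, as a careful person would: the job done as asked, in the order asked, and still so for the second after the job is handed in, with the robot touching nothing.
It also fails if it takes over 54 s, if anything falls off the work surface, if the arm or the gripper's body presses on something with over 40 N, if the wrist force passes 120 N, or if a joint passes its speed limit or range.

## Working session

There is one attempt and no reset: what is moved stays moved. The work goes in short steps, Python scripts to look and compute and a tool call to move; the robot and the scene stay as the last step left them, time stands still between calls to the robot, and variables do not carry over. Pictures are saved under pics/ and viewed, at most 10 in all, crops included, and the job is handed in when it is done.

Besides the shell and the picture viewer there is one more tool, called after ">>>" as name(argument=value, ...), one argument or row to a line, values as JSON. send_rows: Moves the arm, as the interface text tells. Its arguments: {"type":"object","properties":{"plan":{"type":"array","items":{"type":"array","items":{"type":"number"}}},"force":{"type":"number"}},"required":["plan"]}

```bash
mkdir -p pics; ls
cat > h.py <<'E'
import numpy as np,cv2,sys
from plant import env
def shot(n,f):
    o=env.get_obs(); c=env.camera(n); cv2.imwrite('pics/'+f,c['image']); return o,c
E
python3 - <<'E'
from h import *
ims=[]
for n in ['scene','side']:
    o,c=shot(n,n+'0.png'); np.savez(n+'0.npz',**c); print(n,c['mtx'].tolist(),c['eye'],c['attitude'],c.keys()); 
print(o)
E
```

```text
pics
scene [[472.424240202942, 0.0, 262.5530879774478], [0.0, 472.424240202942, 189.58205021898357], [0.0, 0.0, 1.0]] [-312.30231374 -123.85200768 1362.59442565] [ 0.24892792 -0.20425074 -0.58368991  0.74540098] dict_keys(['image', 'mtx', 'eye', 'attitude'])
side [[442.1552703049344, 0.0, 257.27556162941636], [0.0, 442.1552703049344, 190.32947492128594], [0.0, 0.0, 1.0]] [-343.81715426 -481.42404678  820.13603264] [ 0.42609653 -0.22866213 -0.42950441  0.76268037] dict_keys(['image', 'mtx', 'eye', 'attitude'])
{'t': 0.05, 'joint_pos': array([ 1.19411811e+00,  2.64744107e-01,  1.60535964e+00, -1.53349774e-06,
        1.27369899e+00, -3.69004810e-02]), 'joint_vel': array([ 0.00031413, -0.00075817, -0.0019132 ,  0.00047839,  0.00125713,
        0.00052793]), 'effort': array([-1.26922382e-04, -5.17023683e+01, -3.68843937e+01,  1.80833422e-05,
        7.01722282e-03,  1.38619463e-06]), 'tcp_pos': array([224.7141752 , 635.77483121, 248.97582829]), 'eef_rot': array([ 1.69072492e-01,  9.85602999e-01, -1.08164788e-03, -2.26168117e-04]), 'wrist_force': array([-0.28262684, -0.08621594, -0.30101284]), 'moment': array([ 0.01196299, -0.02716718,  0.02371964]), 'grasp_force': 0.0, 'width': 85.1109566651553}
```

View pics/scene0.png

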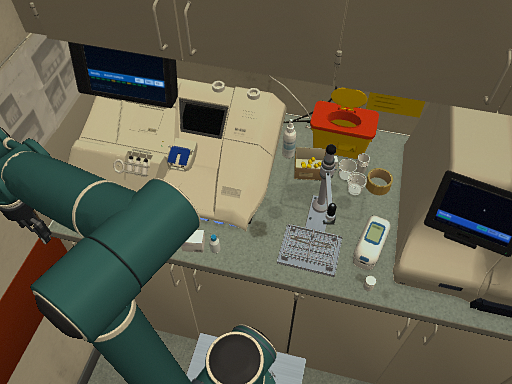

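View pics/side0.png

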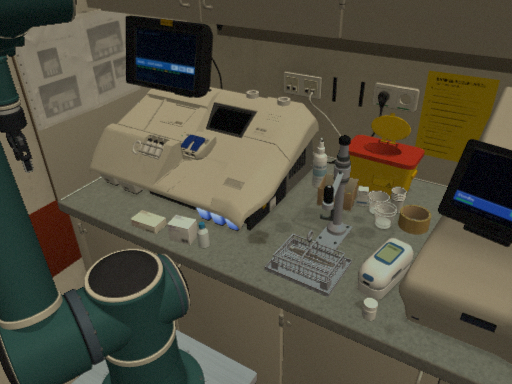

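The scene camera shows the pan with the basket at about (310,250), the column at about (328,155) and the black knob at (331,212). The side camera shows the pan at (310,262), the column at (342,150) and the knob at about (327,205). I need a closer look.

Run:
```python
import cv2,numpy as np
a=cv2.imread('pics/scene0.png')[140:290,265:365]; b=cv2.imread('pics/side0.png')[125:300,260:360]
f=4
a=cv2.resize(a,None,fx=f,fy=f,interpolation=cv2.INTER_CUBIC); b=cv2.resize(b,None,fx=3.42,fy=3.42,interpolation=cv2.INTER_CUBIC)
c=np.zeros((600,800,3),np.uint8); c[:600,:400]=a[:600]; c[:b.shape[0],400:400+b.shape[1]]=b[:600]
cv2.imwrite('pics/crop0.png',c)
```

```text
(no output)
```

View pics/crop0.png

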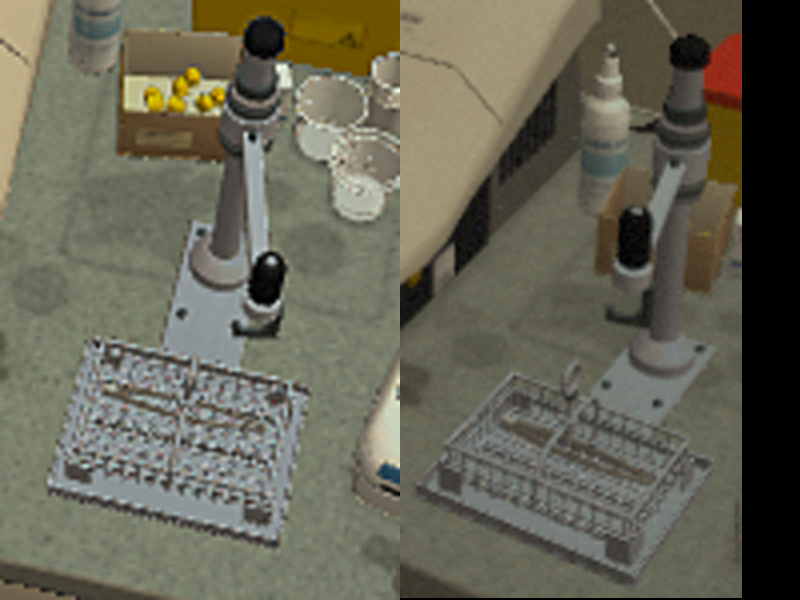

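The crop shows the knob (scene crop about (267,278), side crop about (634,235)), the column cap, the pan corners and the eye ring (side crop (570,378)). The beak points to the left in both views.

```bash
cat >> h.py <<'E'
from scipy.spatial.transform import Rotation as R
def ray(c,u,v):
    K=c['mtx']; d=np.array([(u-K[0,2])/K[0,0],-(v-K[1,2])/K[1,1],-1.]); return c['eye'],R.from_quat(c['attitude']).apply(d)
def onz(c,u,v,z):
    e,d=ray(c,u,v); return e+d*(z-e[2])/d[2]
def tri(*rs):
    A=0;b=0
    for e,d in rs:
        d=d/np.linalg.norm(d);P=np.eye(3)-np.outer(d,d);A=A+P;b=b+P@e
    p=np.linalg.solve(A,b); return p,[np.linalg.norm(np.cross(p-e,d/np.linalg.norm(d))) for e,d in rs]
def proj(c,p):
    q=R.from_quat(c['attitude']).inv().apply(np.asarray(p)-c['eye']); K=c['mtx']
    return K[0,0]*q[0]/-q[2]+K[0,2], K[1,1]*-q[1]/-q[2]+K[1,2]
E
python3 - <<'E'
from h import *
S=dict(np.load('scene0.npz'));D=dict(np.load('side0.npz'))
s=lambda x,y:(265+x/4-.4,140+y/4-.4); d=lambda x,y:(260+(x-400)/3.42-.35,125+y/3.42-.35)
np.set_printoptions(precision=1,suppress=True)
for n,a,b in [('knobtop',(269,257),(635,209)),('knobmid',(266,280),(634,236)),('cap',(265,35),(690,50)),('eye?',(193,362),(570,378)),
 ('panNW bottom R',(280,542),(633,578)),('panfrontleft',(50,490),(418,488)),('basecol',(221,262),(662,355)),('hookL',(238,328),(612,316)),('hookR',(276,330),(648,318))]:
    print(n,*tri(ray(S,*s(*a)),ray(D,*d(*b))))
for p in [(50,492),(280,543),(307,388),(95,340)]: print('pan z7 scene',onz(S,*s(*p),10))
for p in [(418,490),(633,580),(713,464)]: print('pan side',onz(D,*d(*p),10))
# head colour-based arch
E
```

```text
knobtop [ 510.2 -143.9  262.8] [np.float64(2.020840097700524), np.float64(2.0208400977007175)]
knobmid [ 504.7 -145.9  243.5] [np.float64(0.9445181995546164), np.float64(0.9445181995545966)]
cap [ 684.5 -109.3  304.9] [np.float64(1.8807391657706642), np.float64(1.880739165770566)]
eye? [ 516.5 -101.8   94.2] [np.float64(5.088254401236741), np.float64(5.088254401236536)]
panNW bottom R [ 426.4 -198.8    5.9] [np.float64(2.258368661538032), np.float64(2.25836866153788)]
panfrontleft [429.3 -11.6   4.7] [np.float64(1.0748409587599919), np.float64(1.0748409587600323)]
basecol [ 688.1 -108.9    5.2] [np.float64(1.330087741943928), np.float64(1.3300877419438417)]
hookL [ 510.2 -132.7  166.7] [np.float64(2.1288779735498142), np.float64(2.1288779735499044)]
hookR [ 509.6 -160.8  175.4] [np.float64(1.9833338448397226), np.float64(1.983333844839709)]
pan z7 scene [425.6 -13.   10. ]
pan z7 scene [ 425.3 -200.2   10. ]
pan z7 scene [ 574.4 -201.4   10. ]
pan z7 scene [578.  -18.6  10. ]
pan side [421.1 -15.4  10. ]
pan side [ 418.4 -199.9   10. ]
pan side [ 567.7 -202.6   10. ]
```

Run:
```python
from h import *
np.set_printoptions(precision=1,suppress=True)
S=dict(np.load('scene0.npz'));D=dict(np.load('side0.npz'))
d=lambda x,y:(260+(x-400)/3.42-.35,125+y/3.42-.35)
for p in [(570,360),(570,378),(570,398)]:
    e,r=ray(D,*d(*p)); print(e+r*(-107-e[1])/r[1])
im=S['image']; im2=D['image']
a=cv2.resize(im[205:275,275:350],None,fx=5.3,fy=5.3,interpolation=cv2.INTER_CUBIC); b=cv2.resize(im2[205:275,270:350],None,fx=5,fy=5,interpolation=cv2.INTER_CUBIC)
c=np.zeros((380,800,3),np.uint8);c[:min(380,a.shape[0]),:a.shape[1]]=a[:380];c[:b.shape[0],400:]=b
# predicted marks for hole centre z in side/scene
for z in (87,107,127):
    u,v=proj(S,(506,-107,z)); cv2.circle(c,(int((u-275)*5.3),int((v-205)*5.3)),2,(0,0,255),-1)
    u,v=proj(D,(506,-107,z)); cv2.circle(c,(int((u-270)*5+400),int((v-205)*5)),2,(0,0,255),-1)
cv2.imwrite('pics/crop1.png',c)
```

```text
[ 492.3 -107.   126.7]
[ 494.2 -107.   108.3]
[ 496.3 -107.    87.5]
```

View pics/crop1.png

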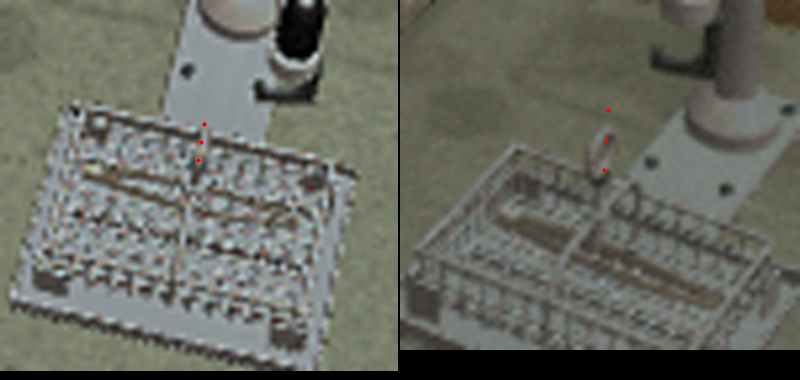

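>>> send_rows(
  plan=[
    [0, 0, -40, 0, 0, 0, 1],
    [0, 0, -90, 0, 0, 0, 1],
    [0, 0, -130, 0, 0, 0, 1],
    [-20, -50, -150, 0, 0, 0, 1],
    [-30, -90, -150, 0, 0, -0.05, 1],
    [-40, -140, -150, 0, 0, -0.1, 1],
    [-40, -180, -150, 0, 0, -0.15, 1],
    [-40, -220, -150, 0, 0, -0.2, 1],
    [-40, -260, -150, 0, 0, -0.25, 1],
    [-40, -300, -150, 0, 0, -0.3, 1],
  ],
)

```text
t: 1.1
tcp_pos: [162.0, 338.4, 399.6]
eef_rot: [0.019, 1.0, -0.0, -0.0]
wrist_force: [0.4, 0.1, 0.8]
width: 85.2
grasp_force: 0.0
```

The ring's hole centre sits between my 87 and 107 mm marks (side crop about (601,153)), so it is roughly 98–102 mm high. I'll approach the knob next.

>>> send_rows(
  plan=[
    [-40, -30, 0, 0, 0, 0, 1],
    [-75, -65, 0, 0, 0, 0, 1],
    [-105, -105, 0, 0, 0, 0, 1],
    [-140, -140, 0, 0, 0, 0, 1],
    [-170, -180, 0, 0, 0, -0.01, 1],
    [-200, -220, 0, 0, 0, -0.02, 1],
    [-230, -260, 0, 0, 0, -0.03, 1],
    [-255, -300, 0, 0, 0, -0.04, 1],
    [-280, -340, 0, 0, 0, -0.04, 1],
    [-300, -370, 0, 0, 0, -0.04, 1],
  ],
)

```text
t: 2.1
tcp_pos: [448.3, -44.1, 399.7]
eef_rot: [0.001, 1.0, -0.0, -0.0]
wrist_force: [0.6, 1.3, 0.4]
width: 85.2
grasp_force: 0.0
```

>>> send_rows(
  plan=[
    [-20, -30, 0, 0, 0, 0, 1],
    [-35, -60, 0, 0, 0, 0, 1],
    [-50, -80, 0, 0, 0, 0, 1],
    [-55, -90, 0, 0, 0, 0, 1],
    [-55, -95, 0, 0, 0, 0, 1],
    [-55, -95, 0, 0, 0, 0, 1],
    [-55, -95, 10, 0, 0, 0, 1],
    [-55, -95, 20, 0, 0, 0, 1],
    [-55, -95, 20, 0, 0, 0, 1],
    [-55, -95, 20, 0, 0, 0, 1],
  ],
)

```text
t: 3.1
tcp_pos: [502.2, -135.7, 379.6]
eef_rot: [-0.001, 1.0, 0.0, -0.001]
wrist_force: [0.0, 0.9, 0.6]
width: 85.8
grasp_force: 0.0
```

Run:
```python
from h import *
np.set_printoptions(precision=2,suppress=True)
o,c=shot('wrist','w1.png'); np.savez('w1.npz',p=o['tcp_pos'],q=o['eef_rot'],**c)
print(o['tcp_pos'],o['eef_rot'],o['joint_pos'],c['mtx'],c['tool_from_camera'])
```

```text
[ 502.24 -135.71  379.59] [-0.  1.  0. -0.] [-0.31 -0.09  1.75  0.    1.48 -1.88] [[272.73   0.   259.19]
 [  0.   272.73 190.21]
 [  0.     0.     1.  ]] [[   0.      0.95    0.3    75.9 ]
 [   1.     -0.     -0.      0.25]
 [  -0.      0.3    -0.95 -123.11]
 [   0.      0.      0.      1.  ]]
```

View pics/w1.png

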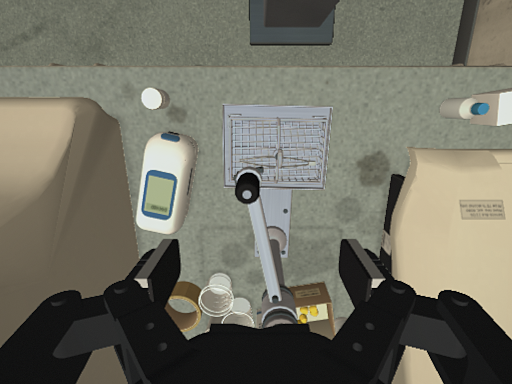

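The wrist view shows the knob top at (247,189), the eye seen edge-on near (280,157), the pan corners at (223,105), (334,106) and (325,189), and the column sleeve at about (279,303).

```bash
cat >> h.py <<'E'
def wcam(f):
    w=dict(np.load(f)); T=w['tool_from_camera']; Rt=R.from_quat(w['q'])
    return dict(mtx=w['mtx'],eye=w['p']+Rt.apply(T[:3,3]),attitude=(Rt*R.from_matrix(T[:3,:3])).as_quat(),image=w['image'])
E
python3 - <<'E'
from h import *
np.set_printoptions(precision=1,suppress=True)
W=wcam('w1.npz');S=dict(np.load('scene0.npz'));D=dict(np.load('side0.npz'))
im=W['image']; hsv=im.max(2)
roi=(hsv[165:215,225:275]<60).astype(np.uint8); n,l,st,ce=cv2.connectedComponentsWithStats(roi); print(st[1:],ce[1:]+[225,165])
for z in (258,263,268): print('knobtop',onz(W,247,189,z))
print(tri(ray(W,247,189),ray(S,265+269/4-.4,140+257/4-.4),ray(D,260+235/3.42-.35,125+209/3.42-.35)))
for u,v in [(223,105),(334,106),(325,189)]: print('pan',onz(W,u,v,14))
print('eye W-side',tri(ray(W,280,157),ray(D,270+201/5-.4,205+153/5-.4)), onz(W,280,157,100))
print('col top',onz(W,279,300,318))
E
```

```text
[[ 31   3   1   1   1]
 [ 34   2   4   2   6]
 [ 12   7   1   2   2]
 [ 10   8  25  31 528]
 [ 10  10   1   1   1]] [[256.  168. ]
 [260.5 167.3]
 [237.  172.5]
 [247.2 187.1]
 [235.  175. ]]
knobtop [ 501.1 -146.7  258. ]
knobtop [ 499.5 -146.5  263. ]
knobtop [ 498.  -146.2  268. ]
(array([ 500.2, -145.9,  270.5]), [np.float64(2.8574286597998344), np.float64(4.881353533953464), np.float64(2.4123441590087373)])
pan [ 425.3 -197.1   14. ]
pan [426.5  -7.1  14. ]
pan [575.1 -11.6  14. ]
eye W-side (array([ 498.8, -105.3,  104.5]), [np.float64(0.8648101184337796), np.float64(0.8648101184337674)]) [ 499.3 -104.1  100. ]
col top [ 576.7 -119.1  318. ]
```

>>> send_rows(
  plan=[
    [-2, -10, 0, 0, 0, 0, 1],
    [-2, -10, 25, 0, 0, 0, 1],
    [-2, -10, 60, 0, 0, 0, 1],
    [-2, -10, 90, 0, 0, 0, 1],
    [-2, -10, 115, 0, 0, 0, 1],
    [-2, -10, 125, 0, 0, 0, 1],
    [-2, -10, 130, 0, 0, 0, 1],
    [-2, -10, 131, 0, 0, 0, 1],
    [-2, -10, 131, 0, 0, 0, 0.3],
    [-2, -10, 131, 0, 0, 0, 0],
  ],
  force=40,
)

```text
t: 4.15
tcp_pos: [505.7, -146.7, 250.9]
eef_rot: [-0.0, 1.0, -0.0, 0.001]
wrist_force: [0.3, -0.1, -0.9]
width: 58.6
grasp_force: 0.0
```

Run:
```python
from h import *
o,c=shot('wrist','w2.png');print(o['tcp_pos'],o['width'],o['wrist_force'])
np.savez('w2.npz',p=o['tcp_pos'],q=o['eef_rot'],**c)
_,d=shot('side','side2.png')
b=cv2.resize(d['image'][120:270,230:390],None,fx=2.5,fy=2.5,interpolation=cv2.INTER_CUBIC)
e=np.zeros((384,800,3),np.uint8); e[:375,:400]=b; e[:,400:]=c['image'][:,56:456]; cv2.imwrite('pics/c2.png',e)
```

```text
[ 505.70297894 -146.74416207  250.93707625] 58.601541041402434 [ 0.25602207 -0.09391931 -0.92412696]
```

View pics/c2.png

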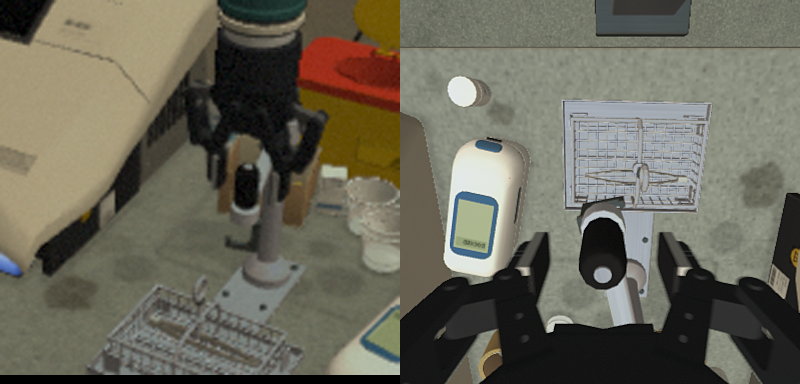

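The side view has the knob between the open fingers, with the fingertips near its foot. In the wrist view the knob top is at (257,273) and the eye at (296,175).

Run:
```python
from h import *
np.set_printoptions(precision=1,suppress=True)
W=wcam('w2.npz');W1=wcam('w1.npz')
print(W['eye'])
for z in (260,265,270): print(onz(W,257,273,z))
print(tri(ray(W,257,273),ray(W1,247,189)))
print('eye',tri(ray(W,296,166),ray(W1,280,156)),onz(W,296,166,117))
S=dict(np.load('scene0.npz'));D=dict(np.load('side0.npz'))
print(tri(ray(W,257,273),ray(W1,247,189),ray(D,260+235/3.42-.35,125+209/3.42-.35)))
```

```text
[ 429.5 -146.4  373.8]
[ 507.1 -147.4  260. ]
[ 503.7 -147.4  265. ]
[ 500.3 -147.3  270. ]
(array([ 495.3, -146.5,  277.2]), [np.float64(0.7330194352638544), np.float64(0.7330194352639243)])
eye (array([516.9, -93.7, -18.3]), [np.float64(2.112628592697028), np.float64(2.1126285926969306)]) [ 485.6 -111.1  117. ]
(array([ 498.6, -146.8,  269.7]), [np.float64(1.7261083175308438), np.float64(1.1704033738414588), np.float64(0.7160853528248975)])
```

>>> send_rows(
  plan=[
    [1, 0, 0, 0, 0, 0, -0.4],
    [1, 0, 0, 0, 0, 0, -0.7],
    [1, 0, 0, 0, 0, 0, -1],
    [1, 0, 0, 0, 0, 0, -1],
    [1, 0, 0, 0, 0, 0, -1],
    [1, 0, 0, 0, 0, 0, -1],
    [1, 0, 0, 0, 0, 0, -1],
    [1, 0, 0, 0, 0, 0, -1],
    [1, 0, 0, 0, 0, 0, -1],
    [1, 0, 0, 0, 0, 0, -1],
  ],
  force=50,
)

```text
t: 5.25
tcp_pos: [503.8, -146.5, 249.4]
eef_rot: [-0.0, 1.0, -0.0, 0.0]
wrist_force: [-1.0, -0.8, 3.5]
width: 22.8
grasp_force: 49.0
```

>>> send_rows(
  plan=[
    [0, 0, 3, 0, 0, 0, -1],
    [0, 0, 6, 0, 0, 0, -1],
    [0, 0, 9, 0, 0, 0, -1],
    [0, 0, 12, 0, 0, 0, -1],
    [0, 0, 15, 0, 0, 0, -1],
    [0, 0, 15, 0, 0, 0, -1],
    [0, 0, 15, 0, 0, 0, -1],
    [0, 0, 15, 0, 0, 0, -1],
    [0, 0, 15, 0, 0, 0, -1],
    [0, 0, 15, 0, 0, 0, -1],
  ],
)

```text
t: 6.25
tcp_pos: [503.8, -147.0, 236.1]
eef_rot: [-0.0, 1.0, -0.001, 0.0]
wrist_force: [-4.6, -1.3, 11.3]
width: 22.7
grasp_force: 50.0
```

>>> send_rows(
  plan=[
    [0.6, 4, 0, 0, 0, 0, -1],
    [1.5, 8, 0, 0, 0, 0, -1],
    [2.2, 13, 0, 0, 0, 0, -1],
    [3, 18, 0, 0, 0, 0, -1],
    [3.7, 23, 0, 0, 0, 0, -1],
    [4.2, 28, 0, 0, 0, 0, -1],
    [4.6, 33, 0, 0, 0, 0, -1],
    [4.8, 37, 0, 0, 0, 0, -1],
    [5, 40, 0, 0, 0, 0, -1],
    [5, 42, 0, 0, 0, 0, -1],
  ],
)

```text
t: 7.25
tcp_pos: [500.0, -104.6, 236.6]
eef_rot: [-0.0, 1.0, -0.001, 0.002]
wrist_force: [-2.5, -0.4, 10.2]
width: 22.9
grasp_force: 50.0
```

Run:
```python
from h import *
o,c=shot('wrist','w3.png');print(o['tcp_pos'],o['width'],o['wrist_force'],o['moment'])
np.savez('w3.npz',p=o['tcp_pos'],q=o['eef_rot'],**c)
_,d=shot('side','side3.png');np.savez('side3.npz',**d)
b=cv2.resize(d['image'][170:290,250:390],None,fx=3.5,fy=3.5,interpolation=cv2.INTER_CUBIC)
e=np.zeros((420,790,3),np.uint8); e[:,:490]=b; e[:384,490:]=c['image'][:,106:406]; cv2.imwrite('pics/c3.png',e)
```

```text
[ 500.0472457  -104.5832055   236.64460402] 22.94628739286783 [-2.50670372 -0.36193998 10.1750479 ] [0.01182833 0.23266815 0.00512684]
```

View pics/c3.png

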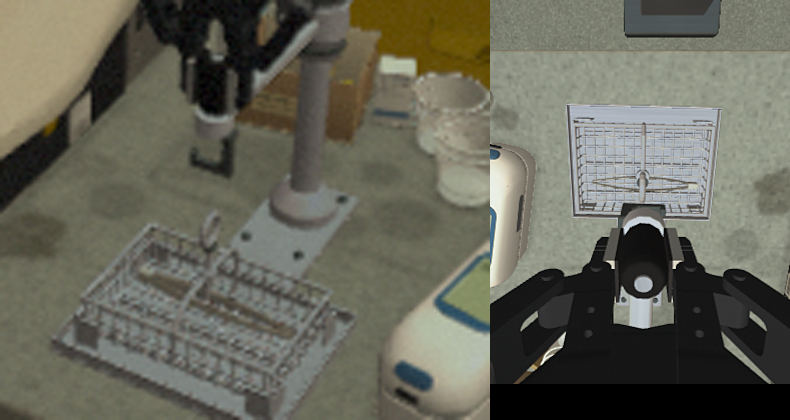

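The side view shows the J-hook at crop (210,160), about 37 mm above the ring top at crop (212,213). In the wrist view the eye and knob line up at the same column. I'll now feel downward onto the ring top.

>>> send_rows(
  plan=[
    [0, 0, 4, 0, 0, 0, -1],
    [0, 0, 8, 0, 0, 0, -1],
    [0, 0, 12, 0, 0, 0, -1],
    [0, 0, 16, 0, 0, 0, -1],
    [0, 0, 19, 0, 0, 0, -1],
    [0, 0, 22, 0, 0, 0, -1],
    [0, 0, 24, 0, 0, 0, -1],
    [0, 0, 26, 0, 0, 0, -1],
    [0, 0, 27, 0, 0, 0, -1],
    [0, 0, 28, 0, 0, 0, -1],
  ],
)

```text
t: 8.35
tcp_pos: [500.0, -104.7, 208.7]
eef_rot: [-0.0, 1.0, -0.0, 0.002]
wrist_force: [-3.8, 0.0, 12.9]
width: 22.7
grasp_force: 50.1
```

>>> send_rows(
  plan=[
    [0, 0, 0.3, 0, 0, 0, -1],
    [0, 0, 0.6, 0, 0, 0, -1],
    [0, 0, 0.9, 0, 0, 0, -1],
    [0, 0, 1.2, 0, 0, 0, -1],
    [0, 0, 1.5, 0, 0, 0, -1],
    [0, 0, 1.8, 0, 0, 0, -1],
    [0, 0, 2, 0, 0, 0, -1],
    [0, 0, 2, 0, 0, 0, -1],
    [0, 0, 2, 0, 0, 0, -1],
    [0, 0, 2, 0, 0, 0, -1],
  ],
)

```text
t: 9.35
tcp_pos: [500.0, -104.7, 206.8]
eef_rot: [-0.0, 1.0, -0.0, 0.002]
wrist_force: [-3.1, 0.3, 12.4]
width: 22.6
grasp_force: 50.1
```

>>> send_rows(
  plan=[
    [0, 0, 0.3, 0, 0, 0, -1],
    [0, 0, 0.6, 0, 0, 0, -1],
    [0, 0, 0.9, 0, 0, 0, -1],
    [0, 0, 1.2, 0, 0, 0, -1],
    [0, 0, 1.5, 0, 0, 0, -1],
    [0, 0, 1.8, 0, 0, 0, -1],
    [0, 0, 2, 0, 0, 0, -1],
    [0, 0, 2, 0, 0, 0, -1],
    [0, 0, 2, 0, 0, 0, -1],
    [0, 0, 2, 0, 0, 0, -1],
  ],
)

```text
t: 10.35
tcp_pos: [500.0, -104.7, 204.8]
eef_rot: [-0.0, 1.0, -0.0, 0.002]
wrist_force: [-4.1, -0.1, 12.7]
width: 22.6
grasp_force: 50.2
```

>>> send_rows(
  plan=[
    [0, 0, 0.3, 0, 0, 0, -1],
    [0, 0, 0.6, 0, 0, 0, -1],
    [0, 0, 0.9, 0, 0, 0, -1],
    [0, 0, 1.2, 0, 0, 0, -1],
    [0, 0, 1.5, 0, 0, 0, -1],
    [0, 0, 1.8, 0, 0, 0, -1],
    [0, 0, 2, 0, 0, 0, -1],
    [0, 0, 2, 0, 0, 0, -1],
    [0, 0, 2, 0, 0, 0, -1],
    [0, 0, 2, 0, 0, 0, -1],
  ],
)

```text
t: 11.35
tcp_pos: [500.0, -104.8, 202.8]
eef_rot: [-0.0, 1.0, -0.0, 0.002]
wrist_force: [-4.1, 0.3, 13.1]
width: 22.6
grasp_force: 50.2
```

>>> send_rows(
  plan=[
    [0, 0, 0.3, 0, 0, 0, -1],
    [0, 0, 0.6, 0, 0, 0, -1],
    [0, 0, 0.9, 0, 0, 0, -1],
    [0, 0, 1.2, 0, 0, 0, -1],
    [0, 0, 1.5, 0, 0, 0, -1],
    [0, 0, 1.8, 0, 0, 0, -1],
    [0, 0, 2, 0, 0, 0, -1],
    [0, 0, 2, 0, 0, 0, -1],
    [0, 0, 2, 0, 0, 0, -1],
    [0, 0, 2, 0, 0, 0, -1],
  ],
)

```text
t: 12.35
tcp_pos: [500.0, -104.8, 200.9]
eef_rot: [-0.0, 1.0, -0.0, 0.002]
wrist_force: [-4.0, 1.3, 12.8]
width: 22.4
grasp_force: 50.2
```

Run:
```python
from h import *
_,d=shot('side','side4.png')
b=cv2.resize(d['image'][195:255,285:345],None,fx=8,fy=8,interpolation=cv2.INTER_CUBIC)
cv2.imwrite('pics/c4.png',b)
```

```text
(no output)
```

View pics/c4.png

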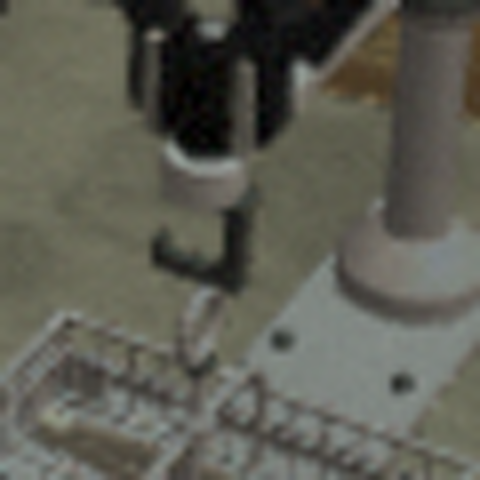

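The crop shows the bar's underside at about row 283 and the ring top at about row 288, so roughly 2–3 mm are left.

>>> send_rows(
  plan=[
    [0, 0, 0.3, 0, 0, 0, -1],
    [0, 0, 0.6, 0, 0, 0, -1],
    [0, 0, 0.9, 0, 0, 0, -1],
    [0, 0, 1.2, 0, 0, 0, -1],
    [0, 0, 1.5, 0, 0, 0, -1],
    [0, 0, 1.8, 0, 0, 0, -1],
    [0, 0, 2, 0, 0, 0, -1],
    [0, 0, 2, 0, 0, 0, -1],
    [0, 0, 2, 0, 0, 0, -1],
    [0, 0, 2, 0, 0, 0, -1],
  ],
)

```text
t: 13.4
tcp_pos: [500.1, -104.8, 200.5]
eef_rot: [-0.0, 1.0, -0.001, 0.002]
wrist_force: [-7.4, 0.7, 21.8]
width: 23.1
grasp_force: 51.0
```

Contact at TCP z of about 200.8. The beak height for passing the hole is 21 mm lower, about 179.8. I'll lift off, swing aside, descend and then come in.

>>> send_rows(
  plan=[
    [0, 0, -2, 0, 0, 0, -1],
    [0, 0, -5, 0, 0, 0, -1],
    [0, 0, -8, 0, 0, 0, -1],
    [0, -4, -8, 0, 0, 0, -1],
    [-0.3, -10, -8, 0, 0, 0, -1],
    [-0.8, -17, -8, 0, 0, 0, -1],
    [-1.6, -24, -8, 0, 0, 0, -1],
    [-2.5, -30, -8, 0, 0, 0, -1],
    [-3.2, -34, -8, 0, 0, 0, -1],
    [-3.6, -36, -8, 0, 0, 0, -1],
  ],
)

```text
t: 14.4
tcp_pos: [502.7, -141.4, 206.4]
eef_rot: [0.0, 1.0, -0.001, 0.001]
wrist_force: [-5.8, -0.8, 12.9]
width: 22.5
grasp_force: 50.2
```

>>> send_rows(
  plan=[
    [0, 0, 4, 0, 0, 0, -1],
    [0, 0, 8, 0, 0, 0, -1],
    [0, 0, 12, 0, 0, 0, -1],
    [0, 0, 16, 0, 0, 0, -1],
    [0, 0, 20, 0, 0, 0, -1],
    [0, 0, 23, 0, 0, 0, -1],
    [0, 0, 26, 0, 0, 0, -1],
    [0, 0, 27, 0, 0, 0, -1],
    [0, 0, 27, 0, 0, 0, -1],
    [0, 0, 27, 0, 0, 0, -1],
  ],
)

```text
t: 15.4
tcp_pos: [502.6, -141.2, 179.3]
eef_rot: [-0.0, 1.0, -0.001, 0.0]
wrist_force: [-6.8, -0.5, 12.7]
width: 22.2
grasp_force: 50.3
```

>>> send_rows(
  plan=[
    [0.2, 2, -0.5, 0, 0, 0, -1],
    [0.5, 4, -0.5, 0, 0, 0, -1],
    [0.8, 6, -0.5, 0, 0, 0, -1],
    [1.1, 8, -0.5, 0, 0, 0, -1],
    [1.4, 10, -0.5, 0, 0, 0, -1],
    [1.7, 11, -0.5, 0, 0, 0, -1],
    [1.9, 12, -0.5, 0, 0, 0, -1],
    [2.1, 13, -0.5, 0, 0, 0, -1],
    [2.2, 14, -0.5, 0, 0, 0, -1],
    [2.2, 14, -0.5, 0, 0, 0, -1],
  ],
)

```text
t: 16.4
tcp_pos: [500.7, -126.9, 180.0]
eef_rot: [-0.0, 1.0, -0.001, 0.001]
wrist_force: [-5.5, -0.5, 14.1]
width: 22.3
grasp_force: 50.2
```

>>> send_rows(
  plan=[
    [0, 0.3, 0, 0, 0, 0, -1],
    [0, 0.6, 0, 0, 0, 0, -1],
    [0, 0.9, 0, 0, 0, 0, -1],
    [0.1, 1.2, 0, 0, 0, 0, -1],
    [0.1, 1.5, 0, 0, 0, 0, -1],
    [0.1, 1.8, 0, 0, 0, 0, -1],
    [0.2, 2.1, 0, 0, 0, 0, -1],
    [0.2, 2.4, 0, 0, 0, 0, -1],
    [0.2, 2.7, 0, 0, 0, 0, -1],
    [0.2, 3, 0, 0, 0, 0, -1],
  ],
)

```text
t: 17.4
tcp_pos: [500.5, -124.0, 179.9]
eef_rot: [-0.0, 1.0, -0.001, 0.001]
wrist_force: [-5.7, -0.1, 13.5]
width: 22.5
grasp_force: 50.3
```

>>> send_rows(
  plan=[
    [0, 0.3, 0, 0, 0, 0, -1],
    [0, 0.6, 0, 0, 0, 0, -1],
    [0, 0.9, 0, 0, 0, 0, -1],
    [0.1, 1.2, 0, 0, 0, 0, -1],
    [0.1, 1.5, 0, 0, 0, 0, -1],
    [0.1, 1.8, 0, 0, 0, 0, -1],
    [0.2, 2.1, 0, 0, 0, 0, -1],
    [0.2, 2.4, 0, 0, 0, 0, -1],
    [0.2, 2.7, 0, 0, 0, 0, -1],
    [0.2, 3, 0, 0, 0, 0, -1],
  ],
)

```text
t: 18.4
tcp_pos: [500.3, -121.0, 179.9]
eef_rot: [-0.0, 1.0, -0.001, 0.001]
wrist_force: [-5.8, -1.3, 13.2]
width: 22.5
grasp_force: 50.3
```

Run:
```python
from h import *
o,d=shot('side','side5.png')
a=cv2.resize(d['image'][200:270,270:350],None,fx=8,fy=8,interpolation=cv2.INTER_CUBIC)
for i in range(4): print(env.get_obs()['wrist_force'])
c=env.camera('wrist')['image'][120:270,220:300]
c=cv2.resize(c,None,fx=2.9,fy=3.7,interpolation=cv2.INTER_CUBIC)
e=np.zeros((560,800,3),np.uint8);e[:560,:640]=a;e[:555,640:]=c[:555,:160]
cv2.imwrite('pics/c5.png',e)
```

```text
[-6.01947597 -0.70610378 13.45968764]
[-6.01947597 -0.70610378 13.45968764]
[-6.01947597 -0.70610378 13.45968764]
[-6.01947597 -0.70610378 13.45968764]
```

View pics/c5.png

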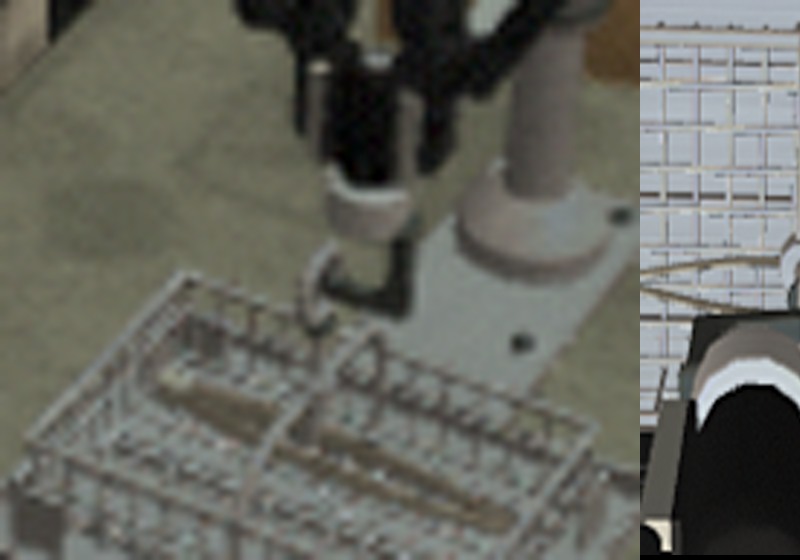

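The crop shows the beak just entering the ring at crop (325,285), well centred in height, with the basket still level. I'll continue the swing.

>>> send_rows(
  plan=[
    [0, 0.4, 0, 0, 0, 0, -1],
    [0.1, 0.8, 0, 0, 0, 0, -1],
    [0.1, 1.2, 0, 0, 0, 0, -1],
    [0.1, 1.6, 0, 0, 0, 0, -1],
    [0.2, 2, 0, 0, 0, 0, -1],
    [0.2, 2.4, 0, 0, 0, 0, -1],
    [0.2, 2.8, 0, 0, 0, 0, -1],
    [0.2, 3.2, 0, 0, 0, 0, -1],
    [0.3, 3.6, 0, 0, 0, 0, -1],
    [0.3, 4, 0, 0, 0, 0, -1],
  ],
)

```text
t: 19.5
tcp_pos: [500.1, -116.9, 180.0]
eef_rot: [-0.0, 1.0, -0.001, 0.001]
wrist_force: [-5.3, -0.4, 13.7]
width: 22.3
grasp_force: 50.2
```

Free so far. Next is the rest of the swing to boom 0.

>>> send_rows(
  plan=[
    [0, 0.6, 0, 0, 0, 0, -1],
    [0.1, 1.2, 0, 0, 0, 0, -1],
    [0.1, 1.8, 0, 0, 0, 0, -1],
    [0.1, 2.4, 0, 0, 0, 0, -1],
    [0.2, 3, 0, 0, 0, 0, -1],
    [0.2, 3.6, 0, 0, 0, 0, -1],
    [0.2, 4.2, 0, 0, 0, 0, -1],
    [0.2, 4.8, 0, 0, 0, 0, -1],
    [0.3, 5.4, 0, 0, 0, 0, -1],
    [0.3, 6, 0, 0, 0, 0, -1],
  ],
)

```text
t: 20.5
tcp_pos: [500.0, -110.9, 180.0]
eef_rot: [-0.0, 1.0, -0.001, 0.001]
wrist_force: [-5.2, -1.4, 13.8]
width: 22.6
grasp_force: 50.2
```

>>> send_rows(
  plan=[
    [0, 0.6, 0, 0, 0, 0, -1],
    [0.1, 1.2, 0, 0, 0, 0, -1],
    [0.1, 1.8, 0, 0, 0, 0, -1],
    [0.1, 2.4, 0, 0, 0, 0, -1],
    [0.1, 3, 0, 0, 0, 0, -1],
    [0.1, 3.6, 0, 0, 0, 0, -1],
    [0.1, 4.2, 0, 0, 0, 0, -1],
    [0.1, 4.8, 0, 0, 0, 0, -1],
    [0.1, 5.4, 0, 0, 0, 0, -1],
    [0.1, 6, 0, 0, 0, 0, -1],
  ],
)

```text
t: 21.5
tcp_pos: [500.1, -104.8, 180.1]
eef_rot: [-0.0, 1.0, -0.001, 0.001]
wrist_force: [-4.5, 0.1, 13.2]
width: 23.0
grasp_force: 50.2
```

>>> send_rows(
  plan=[
    [0, 0, -1, 0, 0, 0, -1],
    [0, 0, -2, 0, 0, 0, -1],
    [0, 0, -3, 0, 0, 0, -1],
    [0, 0, -4, 0, 0, 0, -1],
    [0, 0, -5, 0, 0, 0, -1],
    [0, 0, -6, 0, 0, 0, -1],
    [0, 0, -7, 0, 0, 0, -1],
    [0, 0, -8, 0, 0, 0, -1],
    [0, 0, -9, 0, 0, 0, -1],
    [0, 0, -10, 0, 0, 0, -1],
  ],
)

```text
t: 22.5
tcp_pos: [500.0, -104.7, 189.2]
eef_rot: [-0.0, 1.0, -0.0, 0.001]
wrist_force: [-1.6, -0.9, 7.5]
width: 22.7
grasp_force: 49.6
```

>>> send_rows(
  plan=[
    [0, 0, -1, 0, 0, 0, -1],
    [0, 0, -2, 0, 0, 0, -1],
    [0, 0, -3, 0, 0, 0, -1],
    [0, 0, -4, 0, 0, 0, -1],
    [0, 0, -5, 0, 0, 0, -1],
    [0, 0, -6, 0, 0, 0, -1],
    [0, 0, -7, 0, 0, 0, -1],
    [0, 0, -8, 0, 0, 0, -1],
    [0, 0, -9, 0, 0, 0, -1],
    [0, 0, -10, 0, 0, 0, -1],
  ],
)

```text
t: 23.5
tcp_pos: [500.0, -104.6, 199.0]
eef_rot: [-0.0, 1.0, -0.0, 0.001]
wrist_force: [-1.6, -0.6, 7.3]
width: 22.6
grasp_force: 49.5
```

The wrist force fell from 13 to 7.3 N, so the hook now carries the basket. I'll ease it up.

>>> send_rows(
  plan=[
    [0, 0, -1.2, 0, 0, 0, -1],
    [0, 0, -2.4, 0, 0, 0, -1],
    [0, 0, -3.6, 0, 0, 0, -1],
    [0, 0, -4.8, 0, 0, 0, -1],
    [0, 0, -6, 0, 0, 0, -1],
    [0, 0, -7.2, 0, 0, 0, -1],
    [0, 0, -8.4, 0, 0, 0, -1],
    [0, 0, -9.6, 0, 0, 0, -1],
    [0, 0, -10.8, 0, 0, 0, -1],
    [0, 0, -12, 0, 0, 0, -1],
  ],
)

```text
t: 24.5
tcp_pos: [500.0, -104.6, 211.0]
eef_rot: [-0.0, 1.0, -0.0, 0.001]
wrist_force: [-1.8, -0.8, 6.7]
width: 22.7
grasp_force: 49.5
```

>>> send_rows(
  plan=[
    [0, 0, -1.2, 0, 0, 0, -1],
    [0, 0, -2.4, 0, 0, 0, -1],
    [0, 0, -3.6, 0, 0, 0, -1],
    [0, 0, -4.8, 0, 0, 0, -1],
    [0, 0, -6, 0, 0, 0, -1],
    [0, 0, -7.2, 0, 0, 0, -1],
    [0, 0, -8.4, 0, 0, 0, -1],
    [0, 0, -9.6, 0, 0, 0, -1],
    [0, 0, -10.8, 0, 0, 0, -1],
    [0, 0, -12, 0, 0, 0, -1],
  ],
)

```text
t: 25.5
tcp_pos: [500.0, -104.6, 222.9]
eef_rot: [-0.0, 1.0, -0.0, 0.001]
wrist_force: [-1.0, -0.8, 5.6]
width: 22.4
grasp_force: 49.4
```

>>> send_rows(
  plan=[
    [0, 0, -1.2, 0, 0, 0, -1],
    [0, 0, -2.4, 0, 0, 0, -1],
    [0, 0, -3.6, 0, 0, 0, -1],
    [0, 0, -4.8, 0, 0, 0, -1],
    [0, 0, -6, 0, 0, 0, -1],
    [0, 0, -7.2, 0, 0, 0, -1],
    [0, 0, -8.4, 0, 0, 0, -1],
    [0, 0, -9.6, 0, 0, 0, -1],
    [0, 0, -10.8, 0, 0, 0, -1],
    [0, 0, -12, 0, 0, 0, -1],
  ],
)

```text
t: 26.5
tcp_pos: [500.0, -104.6, 234.9]
eef_rot: [-0.0, 1.0, -0.0, 0.001]
wrist_force: [-1.5, 0.5, 6.3]
width: 22.5
grasp_force: 49.4
```

>>> send_rows(
  plan=[
    [0, 0, -1, 0, 0, 0, -1],
    [0, 0, -2, 0, 0, 0, -1],
    [0, 0, -3, 0, 0, 0, -1],
    [0, 0, -4, 0, 0, 0, -1],
    [0, 0, -5, 0, 0, 0, -1],
    [0, 0, -6, 0, 0, 0, -1],
    [0, 0, -7, 0, 0, 0, -1],
    [0, 0, -8, 0, 0, 0, -1],
    [0, 0, -9, 0, 0, 0, -1],
    [0, 0, -10, 0, 0, 0, -1],
  ],
)

```text
t: 27.5
tcp_pos: [500.0, -104.6, 244.8]
eef_rot: [-0.0, 1.0, -0.0, 0.001]
wrist_force: [-0.5, -0.9, 6.0]
width: 22.8
grasp_force: 49.3
```

>>> send_rows(
  plan=[
    [0, 0, -0.7, 0, 0, 0, -1],
    [0, 0, -1.4, 0, 0, 0, -1],
    [0, 0, -2.1, 0, 0, 0, -1],
    [0, 0, -2.8, 0, 0, 0, -1],
    [0, 0, -3.5, 0, 0, 0, -1],
    [0, 0, -4, 0, 0, 0, -1],
    [0, 0, -4, 0, 0, 0, -1],
    [0, 0, -4, 0, 0, 0, -1],
    [0, 0, -4, 0, 0, 0, -1],
    [0, 0, -4, 0, 0, 0, -1],
  ],
)

```text
t: 28.5
tcp_pos: [500.0, -104.5, 248.1]
eef_rot: [-0.0, 1.0, -0.0, 0.001]
wrist_force: [5.1, -0.4, 1.7]
width: 22.8
grasp_force: 49.0
```

The stop is reached (Fz dropped and motion was blocked at z of about 248). I'll release gently, hold a moment, then withdraw upwards.

>>> send_rows(
  plan=[
    [0, 0, -0.3, 0, 0, 0, -1],
    [0, 0, -0.3, 0, 0, 0, -1],
    [0, 0, -0.3, 0, 0, 0, -0.4],
    [0, 0, -0.3, 0, 0, 0, -0.3],
    [0, 0, -0.3, 0, 0, 0, -0.1],
    [0, 0, -0.3, 0, 0, 0, 0.1],
    [0, 0, -0.3, 0, 0, 0, 0.3],
    [0, 0, -0.3, 0, 0, 0, 0.3],
    [0, 0, -0.3, 0, 0, 0, 0.3],
    [0, 0, -0.3, 0, 0, 0, 0.3],
  ],
  force=20,
)

```text
t: 29.5
tcp_pos: [499.0, -104.4, 248.1]
eef_rot: [-0.0, 1.0, 0.0, -0.0]
wrist_force: [0.1, 0.9, 1.1]
width: 55.5
grasp_force: 0.0
```

>>> send_rows(
  plan=[
    [0, 0, -5, 0, 0, 0, 0.3],
    [0, 0, -15, 0, 0, 0, 0.3],
    [0, 0, -30, 0, 0, 0, 0.3],
    [0, 0, -50, 0, 0, 0, 0.3],
    [0, 0, -70, 0, 0, 0, 0.3],
    [0, 0, -90, 0, 0, 0, 0.3],
    [0, 0, -105, 0, 0, 0, 0.3],
    [0, 0, -115, 0, 0, 0, 0.3],
    [0, 0, -120, 0, 0, 0, 0.3],
    [0, 0, -120, 0, 0, 0, 0.3],
  ],
)

```text
t: 30.5
tcp_pos: [499.3, -104.5, 368.7]
eef_rot: [-0.0, 1.0, -0.0, 0.0]
wrist_force: [0.0, -1.1, 0.2]
width: 55.3
grasp_force: 0.0
```

Run:
```python
from h import *
o,d=shot('side','side6.png')
print(o['t'],o['tcp_pos'],o['width'],o['wrist_force'])
_,s=shot('scene','scene6.png')
e=np.zeros((560,800,3),np.uint8)
e[:,:400]=cv2.resize(d['image'][150:290,260:360],None,fx=4,fy=4,interpolation=cv2.INTER_CUBIC)
e[:,400:]=cv2.resize(s['image'][150:290,265:365],None,fx=4,fy=4,interpolation=cv2.INTER_CUBIC)
cv2.imwrite('pics/c6.png',e)
```

```text
30.5 [ 499.26225031 -104.47984684  368.70287255] 55.25864127173341 [ 0.02536476 -1.09763164  0.16799064]
```

View pics/c6.png

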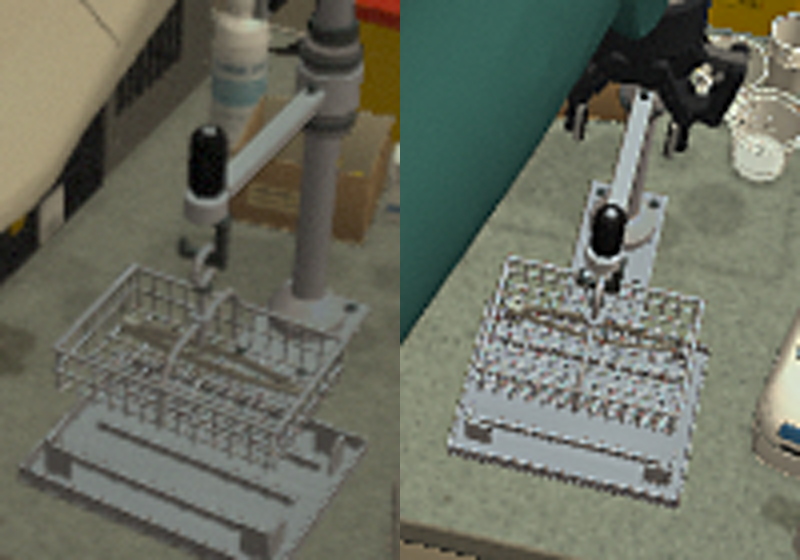

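Both views show the basket hanging level from the hook over its pan, with the forceps inside and the gripper clear. I'll let it settle briefly, then hand in.

>>> send_rows(
  plan=[
    [0, 0, -5, 0, 0, 0, 0.3],
    [0, 0, -10, 0, 0, 0, 0.3],
    [0, 0, -10, 0, 0, 0, 0.3],
    [0, 0, -10, 0, 0, 0, 0.3],
    [0, 0, -10, 0, 0, 0, 0.3],
    [0, 0, -10, 0, 0, 0, 0.3],
    [0, 0, -10, 0, 0, 0, 0.3],
    [0, 0, -10, 0, 0, 0, 0.3],
    [0, 0, -10, 0, 0, 0, 0.3],
    [0, 0, -10, 0, 0, 0, 0.3],
  ],
)

```text
t: 31.6
tcp_pos: [499.0, -104.4, 378.1]
eef_rot: [-0.0, 1.0, 0.0, -0.0]
wrist_force: [0.7, -0.0, 0.0]
width: 55.6
grasp_force: 0.0
```

```bash
python3 -c "
from plant import env
print(env.job_done())"
```

```text
the job is handed in; nothing more can be done
None
```

The basket hangs level on the hook over its pan with the forceps still in it, the lift is fully up, the gripper is clear, and the job was handed in at about 32 s; no verdict came back.

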